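# Clamp the grinding jar in the vibrating mill

## Task

The jar is standing in its seat on the little vibrating mill, ready to grind, but the clamping bridge is still swung open. Swing the bridge right home over the jar, then screw the winged clamping screw down clockwise until it holds the jar firmly: hand-tight, and no more, because the ceramic jar cracks when it is overtightened. Let go and leave everything else on the bench as it is.

Things in the scene. Friction and masses are not known exactly. Their poses are not given: they have to be found in the camera images.
- mill: Bench-top vibrating mill, fixed: cream enamelled box 230 (x) by 210 (y) by 115 mm high; origin at the centre of its underside, on the bench; x towards its back, y to the left seen from its control panel (-x side), z up. On top a round plate, 176 mm across, upper face at 135 mm, that carries two upright steel studs and between them the jar.
- seat (a point): Centre of the jar's seat on the mill's plate (135 mm above the bench), mill's axes. A steel ring 8 mm high holds the jar's foot with 3 mm of play all round. With the bridge home the winged screw stands right over it.
- bridge_pivot (a point): On the axis of the left stud (58 mm to +y of the seat), the bridge's vertical pivot, level with the bridge bar's upper face (229 mm above the bench). The stud's nut, 21 mm across, and its end, 14 mm across, rise to 260 mm.
- latch_stud (a point): On the axis of the right stud (58 mm to -y of the seat), which the bridge's hooked end takes; 229 mm above the bench. Nut 21 mm across up to 253 mm, end 14 mm across up to 260 mm.
- bridge (a joint): Angle of the bridge, a steel bar 38 to 44 mm wide, 16 mm thick (213 to 229 mm above the bench), about its pivot: 0 = home, hook round the latch stud, against a hard stop; grows as the free end swings open towards the control panel (clockwise from above). Starts 0.5 to 0.9 rad open; stays where it is left (0.12 N m of friction).
- bridge_handle (a point): Middle of the bridge's handle, an upright black round pin 14 mm thick on the bar's free end, 151 mm from the pivot axis; it rises from the bar's upper face to 265 mm above the bench, this point is at 249 mm. With the bridge home it stands 35 mm beyond the latch stud, in line with pivot and screw.
- wing_screw: Winged clamping screw in the bridge, 58 mm from the pivot; origin on its upright axis, mid-height of the wings, 257 to 262 mm above the bench; x along the wings towards the red one. A web 10 mm thick, 22 mm high joins two round wings (30 mm across, 10 mm thick); 84 mm tip to tip. Hold it at the middle by the flat sides. With the bridge home the tips pass 5 mm from both studs' nuts.
- screw_foot (a point): Lower face of the screw's foot, 26 mm across. It is found 1.5 to 5 mm above the jar's lid. Clockwise from above brings it down, 8 mm a turn. The screw takes 0.1 N m until the foot meets the lid, then stiffens: about 0.4 N m at 40 N of clamping, 0.8 at 90 N, 1.4 at 160 N, where the jar cracks; this takes 0.3, 0.7 and 1.2 rad. It stays where it is left.
- jar: Grinding jar, loose in the seat: white ceramic, 66 mm across, with a steel lid 68 mm across, about 62 mm high in all, 0.5 to 0.9 kg; origin at the centre of its underside. Hand-tight clamps it with 40 to 160 N: best 0.7 to 0.8 N m while turning, some 0.7 rad past first touch. If the arm settles back after each small turn, friction hides part of it: then 0.1 to 0.3 N m felt at rest means about 90 N.
- spare_jar: Bystander: a like jar in grey, 68 mm across, 62 mm high; origin at its foot.
- amber_bottle: Bystander: amber glass bottle, 72 mm across, 155 mm high; origin at its foot.
- white_jar: Bystander: white plastic jar with a blue cap, 68 mm across, 95 mm high; origin at its foot.
- enamel_mug: Bystander: white mug, 82 mm across, 82 mm high; origin at its foot.
- beaker: Bystander: glass beaker, 72 mm across, 90 mm high; origin at its foot.
- brush: Bystander: cleaning brush, 200 mm long, lying on the bench.
- wrench: Bystander: steel wrench, 170 mm long, lying on the bench.
There are look-alikes about, which are no part of the job. Leave any orange look-alike of the jar alone.

How it is judged:
On the way, in this order (a step that is already met when the one before it is completed fails the run):
1. the bridge is swung home over the jar while the screw's foot is still clear of the lid (value of joint bridge below 0.04 rad and contact force between wing_screw and jar below 1 N), for 0.2 s.
2. the screw is turned down until it clamps the jar with 40 N or more (contact force between wing_screw and jar above 40 N), for 0.2 s.
At the end, for the whole second after the job is handed in: The bridge is home (within 0.04 rad of its stop), the winged screw presses on the jar's lid with 40 to 160 N and stays so by itself, and the jar stands upright in its seat, within 5 mm of its centre, at rest (value of joint bridge below 0.04 rad and contact force between wing_screw and jar between 40 and 160 N and horizontal distance between jar and seat below 0.005 m and angle between jar's own z axis and vertical below 0.05 rad and linear speed of jar below 0.01 m/s and velocity of joint bridge below 0.05 rad/s and angular speed of wing_screw below 0.1 rad/s); the robot touches nothing.
It fails at once if the jar is squeezed with more than 160 N and cracks (contact force between wing_screw and jar above 160 N).
It fails at once if the jar is knocked out of its seat or over (horizontal distance between jar and seat above 0.012 m or angle between jar's own z axis and vertical above 0.2 rad).
It fails at once if something else on the bench is moved by more than 30 mm (distance of any of spare_jar, amber_bottle, white_jar, enamel_mug, beaker, brush, wrench from where it was at the start of the episode above 0.03 m).
It also fails if it takes over 72 s, if anything falls off the work surface, if the arm or the gripper's body presses on something with over 40 N, if the wrist force passes 120 N, or if a joint passes its speed limit or range.

## Robot

A 6-joint arm with a two-finger parallel gripper is mounted at the origin on the work surface. World frame = base frame: x ahead of the robot, y to its left, z up, the work surface at z = 0. Lengths are in m, angles in rad, forces in N, time in s.
With the tool pointing down it reaches from about 0.35 to 0.85 m from the base axis. Payload 8.1 kg.
Tool frame: the origin (TCP) lies at the centre of the arm's flange, where the gripper is bolted on; the fingertips stand 186 mm ahead of it and the grasp point (between the pads) lies 167 mm ahead of it; z points along the fingers, y is the line along which they close (so a half turn about z gives the same grasp; the last joint's range is limited). The gripper opens to 93 mm and grips with 3 to 60 N. Pads are 15 mm wide; open, the fingers measure 128 mm over their backs; the gripper's body (75 mm by 188 mm) begins 65 mm behind the grasp point.
Start: joints at [1.123, 0.13, 1.488, -0, 1.523, -0.085], TCP at [0.213, 0.561, 0.405] pointing down, gripper open.
Joint ranges: [-2.96, 2.96], [-0.89, 2.26], [0.02, 2.5], [-1.34, 4.48], [0, 2.73], [-2.66, 2.66]. Speed limits (rad/s): [2.39, 2.39, 2.79, 3.14, 3.14, 3.14].

## Interface

Orientations are given as a rotation vector (axis times angle).
In Python, from plant import robot gives the robot as it stands.
- The arm moves only by the tool apply_moves, never from a script. Its argument "series" is a list of rows, each a list of 2 entries, a list of its own where there are three numbers: the shift along the tool's x, y, z in mm, then the turn, a rotation vector about the tool's x, y, z in rad. A call has 1 to 12 rows; each row shifts and turns the commanded pose from where the row before left it, along the tool's axes as they then stand; what a row does not reach is not made up. A row lasts 1/12 s, in which the tool goes at most 41.7 mm and 7.16 degrees, less where a joint would pass 70% of its speed; a pose out of reach is approached as far as the arm can. A call is refused whole if a number of a shift passes 41.7 or a number of a turn 0.125, either way. A call with a gripper value outside its range is refused whole. "claw" is the opening, from 0 (shut) to 1 (fully open), set as the call begins (left out, the last holds). The fingers move at their own pace and stop on an object; "newtons" is the grip in N (left out, the last holds). Time passes only in rows, so rows that do not move let the fingers close. It gives the time, the measured TCP pose, the force, the opening and the grip force at its end, in the units of the state.
- robot.read_state(): the state, without advancing time (a new reading comes with each control period).
- robot.read_camera(name): name is "scene" or "top"; returns (picture, depth): 420x560x3 uint8, blue, green, red; 420x560 float32, m along the optical axis (not along the pixel's ray), 0 where there is no reading.
- robot.calibration(name): a dict with "fx", "fy", "cx", "cy" (pixels), "extrinsics" (4x4, takes a point from world to camera coordinates). Camera axes: x right, y down, z forward; pixel columns grow to the right and rows downward; lengths in m; the calibration is good to about 2 mm. A picture is of the moment at which its call begins. calibration takes no time and is no camera call.
- robot.close_job(): hands the job in; it is judged then, once.
The state is a dict: "t": time; "q": joint angles; "dq": joint speeds; "joint_torque": joint torques, N m; "tool_pos": TCP position; "orientation": TCP orientation; "force": force on the tool from outside, world axes, zero at the start; "wrist_torque": the same for the moment, N m; "opening": finger opening in m; "gripper_force": force on a finger pad.
Only numpy, scipy, OpenCV 4.12 (cv2) and the standard library are available. Lean on these libraries where they do the work, as an engineer would, in place of code of your own. Each camera call takes 0.05 s, during which the arm holds its last target. There are 200 camera calls.

## Working session

There is one attempt and no reset: what is moved stays moved. The work goes in short steps, Python scripts to look and compute and a tool call to move; the robot and the scene stay as the last step left them, time stands still between calls to the robot, and variables do not carry over. Pictures are saved under pics/ and viewed, at most 10 in all, crops included, and the job is handed in when it is done.

Besides the shell and the picture viewer there is one more tool, called after "Emit:" as a command line: name --argument value ..., lists and objects as JSON in quotes. apply_moves: Moves the arm, as the interface text tells. Its arguments: {"type":"object","properties":{"series":{"type":"array"},"claw":{"type":"number"},"newtons":{"type":"number"}},"required":["series"]}

```bash
mkdir -p pics; cat > h.py <<'E'
import numpy as np, cv2
from plant import robot
from scipy.spatial.transform import Rotation as R
def snap(n,tag):
    im,d=robot.read_camera(n); cv2.imwrite(f'pics/{tag}.png',im); np.save(f'pics/{tag}.npy',d); return im,d
def ray(n,u,v):
    c=robot.calibration(n);E=np.array(c['extrinsics']);r=np.array([(u-c['cx'])/c['fx'],(v-c['cy'])/c['fy'],1.])
    return -E[:3,:3].T@E[:3,3],E[:3,:3].T@r
def atz(n,u,v,z):
    o,d=ray(n,u,v);return o+d*(z-o[2])/d[2]
def atd(n,u,v,dep):
    o,d=ray(n,u,v);return o+d*dep
def crop(im,u0,v0,u1,v1,s,f):
    cv2.imwrite(f'pics/{f}.png',cv2.resize(im[v0:v1,u0:u1],None,fx=s,fy=s,interpolation=cv2.INTER_CUBIC))
E
python3 - <<'E'
from h import *
a,_=snap('scene','s0');b,_=snap('top','t0')
s=robot.read_state();print(s)
E
```

```text
{'t': 0.1, 'q': array([ 1.12264215e+00,  1.31094353e-01,  1.48919034e+00,  4.75390025e-06,
        1.52302997e+00, -8.54099074e-02]), 'dq': array([ 0.00184221,  0.00019097, -0.00384879, -0.00087204,  0.00075951,
       -0.00071904]), 'joint_torque': array([-7.15845363e-04, -5.61340249e+01, -4.93098521e+01,  7.68561359e-02,
        2.91188259e-02, -1.23060977e-04]), 'tool_pos': array([0.21279444, 0.5607663 , 0.40377593]), 'orientation': array([-5.66595953e-01, -3.08960931e+00,  2.60689498e-03]), 'force': array([-0.80750875,  0.13342101, -0.20169733]), 'wrist_torque': array([-0.01317846, -0.00738137,  0.0553361 ]), 'gripper_force': 0.0, 'opening': 0.09280059166574532}
```

View pics/s0.png

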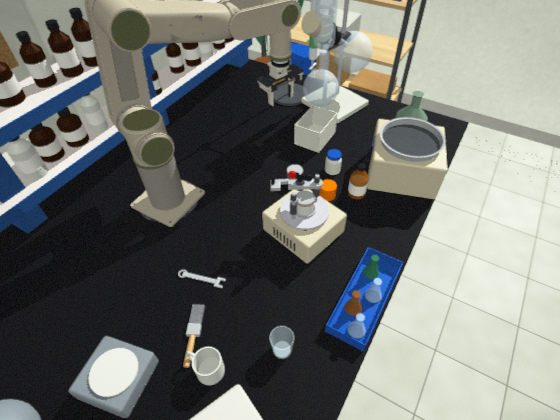

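View pics/t0.png

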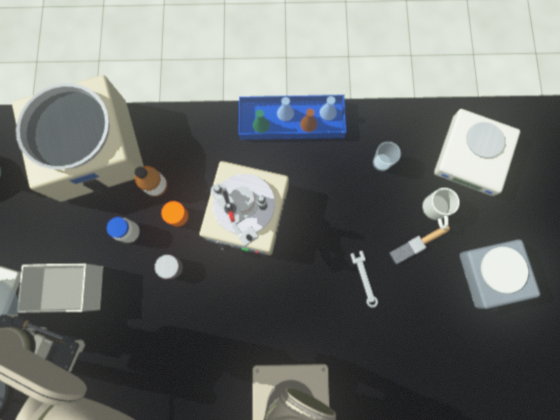

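The mill is at top (245,208) and scene (305,220). Possible mix-ups in the top view: sieve shaker (75,130), orange jar (175,214), grey spare jar (168,267), white balances (480,150) and (500,275). The mill I want is the cream box with the plate, the studs and the red wing at (230,215). I'll check it in an enlarged crop.

```bash
python3 - <<'E'
from h import *
a=cv2.imread('pics/t0.png');b=cv2.imread('pics/s0.png')
A=cv2.resize(a[150:270,185:305],(600,600),interpolation=cv2.INTER_CUBIC)
cv2.imwrite('pics/tc.png',A)
crop(b,250,155,360,265,5.4,'sc')
for n in('top','scene'):
  c=robot.calibration(n);print(c['fx'],ray(n,280,210))
E
```

```text
411.9976222440134 (array([0.30802354, 0.00928226, 1.27191429]), array([ 0.20087012,  0.00918826, -0.97962007]))
386.8131518506813 (array([ 0.96834976, -0.69805145,  1.16479484]), array([-0.3442753 ,  0.56347779, -0.75107005]))
```

View pics/tc.png

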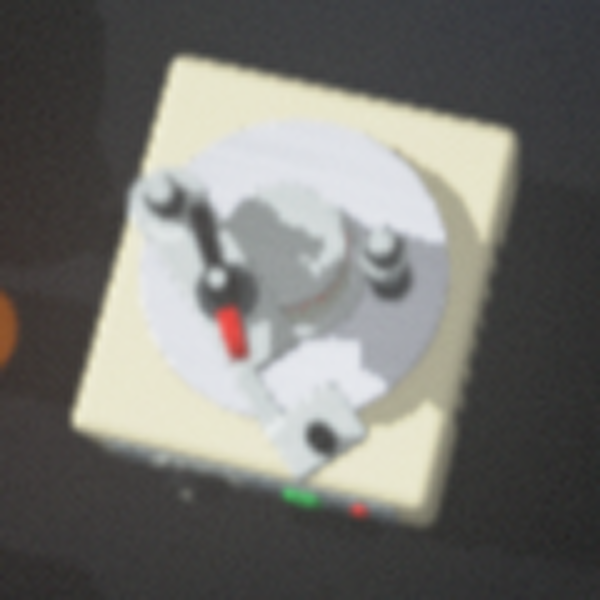

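View pics/sc.png

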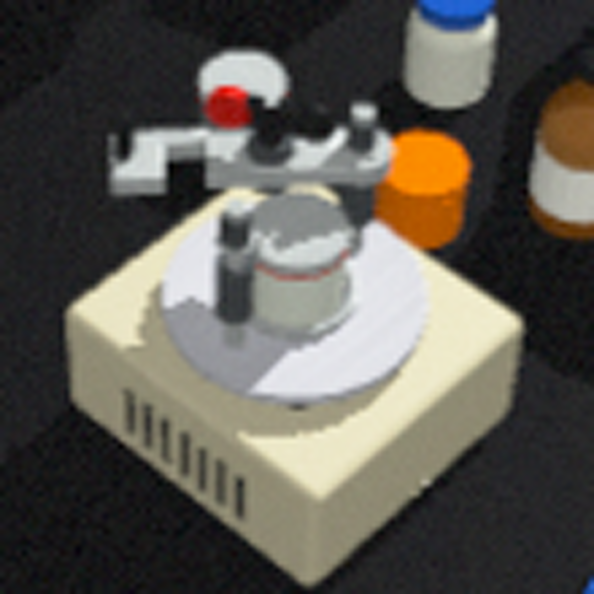

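The crops show the mill: pivot stud at top-crop (163,195), latch stud (385,243), handle (321,437), screw hub (217,280) with the red wing pointing to (236,355). In the scene crop the studs are at (364,110) and (237,210). Next I'll turn these into positions.

```bash
python3 - <<'E'
from h import *
T=lambda U,V,z:atz('top',(U+.5)/5-.5+185,(V+.5)/5-.5+150,z)
S=lambda U,V,z:atz('scene',(U+.5)/5.4-.5+250,(V+.5)/5.4-.5+155,z)
P,L,H,W,r=T(163,193,.26),T(385,243,.26),T(321,435,.265),T(217,278,.272),T(236,352,.262)
corners=[T(180,57,.115),T(517,130,.115),T(435,523,.115),T(73,425,.115)]
print('P',P,S(364,107,.26));print('L',L,S(238,208,.26),np.linalg.norm(P-L));print('H',H,S(122,140,.265),np.linalg.norm(H-P));print('W',W,np.linalg.norm((W-P)[:2]),'red',r)
print('mill',np.mean(corners,0), 'seat',(P+L)/2)
d=lambda v:np.arctan2(v[1],v[0])
print('ang home',d(L-P),'bridge',d(H-P),d(W-P),'wing',d(r-W))
print([d(corners[i]-corners[j])for i,j in((0,3),(1,2),(0,1),(3,2))])
o=robot.read_state()['orientation'];print(R.from_rotvec(o).as_matrix().round(3))
E
```

```text
P [0.57446487 0.17724285 0.26      ] [0.58123987 0.18090546 0.26      ]
L [0.54662914 0.06476905 0.26      ] [0.55521046 0.06539489 0.26      ] 0.11586709073340411
H [0.4488218  0.09648609 0.265     ] [0.46740714 0.07649793 0.265     ] 0.14944174570071853
W [0.52727908 0.14768361 0.272     ] 0.05567986365427556 red [0.49158415 0.13916798 0.262     ]
mill [0.55973016 0.12091149 0.115     ] seat [0.560547   0.12100595 0.26      ]
ang home -1.813407837932806 bridge -2.5703328085053423 -2.581956001888222 wing -2.907403139732426
[np.float64(-0.2584956783785866), np.float64(-0.2155426501229858), np.float64(1.3333084807295794), np.float64(1.2915947885929704)]
[[-0.935  0.355 -0.001]
 [ 0.355  0.935 -0.002]
 [ 0.    -0.002 -1.   ]]
```

Both views agree. The mill is at about (0.560, 0.121), yaw −0.243, and the bridge is about 0.757 rad open. The handle is at about (0.447, 0.096). I'll raise the tool, travel over the handle, and turn it so the jaws close across the bar.

Emit:
apply_moves --series '[[[0, 0, -32], [0, 0, 0]], [[0, 0, -32], [0, 0, 0]], [[-24, -22, -32], [0, 0, 0]], [[-24, -22, 0], [0, 0, 0]], [[-24, -22, 0], [0, 0, 0]], [[-24, -22, 0], [0, 0, 0]], [[-24, -22, 0], [0, 0, 0]], [[-24, -22, 0], [0, 0, 0]], [[-24, -22, 0], [0, 0, 0]], [[-24, -22, 0], [0, 0, 0]], [[-24, -22, 0], [0, 0, 0]], [[-24, -22, 0], [0, 0, 0]]]' --claw 0.6 --newtons 15

```text
t: 1.1
tool_pos: [0.3582, 0.2712, 0.4976]
orientation: [-0.566, -3.09, 0.001]
force: [0.3, 0.3, -0.1]
opening: 0.0559
gripper_force: 0.0
```

Emit:
apply_moves --series '[[[-24, -22, 0], [0, 0, 0]], [[-24, -22, 0], [0, 0, 0]], [[-24, -22, 0], [0, 0, 0]], [[-24, -22, 0], [0, 0, 0]], [[-24, -22, 0], [0, 0, 0]], [[-24, -22, 0], [0, 0, 0]], [[0, 0, 0], [0, 0, 0.12]], [[0, 0, 0], [0, 0, 0.12]], [[0, 0, 0], [0, 0, 0.12]], [[0, 0, 0], [0, 0, 0.12]], [[0, 0, 0], [0, 0, 0.12]], [[0, 0, 0], [0, 0, 0.12]]]'

```text
t: 2.1
tool_pos: [0.4457, 0.098, 0.4975]
orientation: [-1.627, -2.687, 0.001]
force: [0.0, 0.1, -0.6]
opening: 0.0556
gripper_force: 0.0
```

Emit:
apply_moves --series '[[[0, 0, 0], [0, 0, 0.124]], [[0, 0, 0], [0, 0, 0.124]], [[0, 0, 0], [0, 0, 0.124]], [[0, 0, 0], [0, 0, 0.124]], [[0, 0, 0], [0, 0, 0.124]], [[0, 0, 0], [0, 0, 0.124]], [[0, 0, 0], [0, 0, 0.124]], [[0, 0, 0], [0, 0, 0.124]], [[0, 0, 0], [0, 0, 0.124]], [[0, 0, 0], [0, 0, 0.124]], [[0, 0, 0], [0, 0, 0.124]], [[0, 0, 0], [0, 0, 0.124]]]'

```text
t: 3.1
tool_pos: [0.4456, 0.0981, 0.4975]
orientation: [-3.017, -0.875, 0.001]
force: [-0.4, 0.2, -0.7]
opening: 0.0554
gripper_force: 0.0
```

```bash
cat >> h.py <<'E'
def where():
    s=robot.read_state();M=R.from_rotvec(s['orientation']).as_matrix()
    print('t',round(s['t'],2),'tcp',s['tool_pos'].round(4),'yx',round(np.arctan2(M[1,0],M[0,0]),3),'yy',round(np.arctan2(M[1,1],M[0,1]),3),'tilt',M[:2,2].round(3),'q6',round(s['q'][5],3),'F',s['force'].round(1),'T',s['wrist_torque'].round(2),'op',round(s['opening'],4),'g',round(s['gripper_force'],1));return s,M
def need(xyz,yx=None):
    s,M=where();print('shift mm',(M.T@(np.array(xyz)-s['tool_pos'])*1000).round(1))
    if yx is not None: print('turn z',-((yx-np.arctan2(M[1,0],M[0,0])+np.pi)%(2*np.pi)-np.pi))
E
python3 - <<'E'
from h import *
need([.447,.0957,.421],.571)
snap('scene','s1')
a=cv2.imread('pics/s1.png');crop(a,230,120,370,240,5,'s1c')
E
```

```text
t 3.1 tcp [0.4456 0.0981 0.4975] yx 0.565 yy -1.006 tilt [-0.001 -0.   ] q6 1.11 F [-0.4  0.2 -0.7] T [-0.06  0.12  0.03] op 0.0554 g 0.0
shift mm [-0.1  2.8 76.5]
turn z -0.006314950647578588
```

View pics/s1c.png

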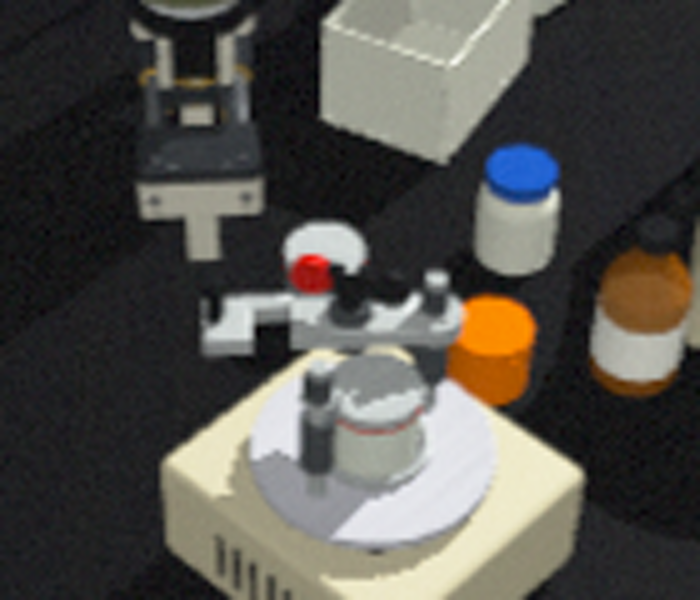

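Scene crop: fingers at (203,235), handle top at (212,303). I'll compare these with the projected positions before descending.

```bash
python3 - <<'E'
from h import *
c=robot.calibration('scene');E=np.array(c['extrinsics'])
def pr(p):
    q=E@np.r_[p,1];u=c['fx']*q[0]/q[2]+c['cx'];v=c['fy']*q[1]/q[2]+c['cy'];return ((u-230+.5)*5-.5).round(1),((v-120+.5)*5-.5).round(1)
print('tip',pr([.4456,.0981,.3115]),'handle',pr([.447,.0957,.265]),'base',pr([.447,.0957,.229]),'P',pr([.5745,.1772,.26]),'L',pr([.5466,.0648,.26]))
E
```

```text
tip (np.float64(199.4), np.float64(222.1)) handle (np.float64(201.8), np.float64(276.7)) base (np.float64(203.6), np.float64(314.9)) P (np.float64(425.6), np.float64(273.9)) L (np.float64(308.3), np.float64(363.4))
```

The fingers and mill compared in one view suggest the mill is about 3 mm further along tool x. I'll apply that correction, descend and grip the handle.

Emit:
apply_moves --series '[[[3, 3, 0], [0, 0, -0.006]], [[0, 0, 20], [0, 0, 0]], [[0, 0, 20], [0, 0, 0]], [[0, 0, 20], [0, 0, 0]], [[0, 0, 15], [0, 0, 0]], [[0, 0, 0], [0, 0, 0]], [[0, 0, 0], [0, 0, 0]]]'

```text
t: 3.73
tool_pos: [0.4497, 0.0972, 0.4222]
orientation: [-3.01, -0.898, 0.003]
force: [0.1, -0.1, 1.0]
opening: 0.0555
gripper_force: 0.0
```

Emit:
apply_moves --series '[[[0, 0, 0], [0, 0, 0]], [[0, 0, 0], [0, 0, 0]], [[0, 0, 0], [0, 0, 0]], [[0, 0, 0], [0, 0, 0]], [[0, 0, 0], [0, 0, 0]], [[0, 0, 0], [0, 0, 0]], [[0, 0, 0], [0, 0, 0]], [[0, 0, 0], [0, 0, 0]]]' --claw 0 --newtons 8

```text
t: 4.4
tool_pos: [0.4499, 0.0972, 0.4231]
orientation: [3.012, 0.894, 0.0]
force: [-0.1, -0.0, 0.7]
opening: 0.0138
gripper_force: 8.0
```

```bash
python3 - <<'E'
from h import *
where()
P=np.array([.577,.1788]);p=robot.read_state()['tool_pos'];v=p[:2]-P;print(np.linalg.norm(v),np.arctan2(v[1],v[0]))
E
```

```text
t 4.4 tcp [0.4499 0.0972 0.4231] yx 0.577 yy -0.994 tilt [0. 0.] q6 1.095 F [-0.1 -0.   0.7] T [-0.02  0.19 -0.02] op 0.0138 g 8.0
0.1510298845015183 -2.571199508333673
```

The handle is gripped: 13.8 mm opening on the 14 mm pin. I'll swing along the arc, with a chord of 12.1 mm in y and 0.5 mm in x for each 0.08 rad.

Emit:
apply_moves --series '[[[0.25, 6, 0], [0, 0, -0.04]], [[0.5, 12.1, 0], [0, 0, -0.08]], [[0.5, 12.1, 0], [0, 0, -0.08]], [[0.5, 12.1, 0], [0, 0, -0.08]], [[0.5, 12.1, 0], [0, 0, -0.08]], [[0.5, 12.1, 0], [0, 0, -0.08]], [[0.5, 12.1, 0], [0, 0, -0.08]], [[0.5, 12.1, 0], [0, 0, -0.08]], [[0.3, 9, 0], [0, 0, -0.06]], [[0.15, 6, 0], [0, 0, -0.04]], [[0, 0, 0], [0, 0, 0]]]'

```text
t: 5.32
tool_pos: [0.5337, 0.0339, 0.4231]
orientation: [2.52, 1.873, -0.002]
force: [-1.0, -5.4, 2.5]
opening: 0.0135
gripper_force: 8.0
```

```bash
cat >>h.py <<'E'
def br():
    s,M=where();P=np.array([.577,.1788]);v=s['tool_pos'][:2]-P;print('R',np.linalg.norm(v),'th',np.arctan2(v[1],v[0]),'Ftool',(M.T@s['force']).round(1))
E
python3 - <<'E'
from h import *
br()
E
```

```text
t 5.32 tcp [0.5337 0.0339 0.4231] yx 1.278 yy -0.293 tilt [ 0.    -0.002] q6 0.261 F [-1.  -5.4  2.5] T [-1.07  0.33  0.04] op 0.0135 g 8.0
R 0.15122484919860982 th -1.8610846891750223 Ftool [-5.5  0.6 -2.5]
```

About 0.05 rad to go. I'll creep on to the stop while watching the force along tool y.

Emit:
apply_moves --series '[[[0, 1.5, 0], [0, 0, -0.01]], [[0, 1.5, 0], [0, 0, -0.01]], [[0, 1.5, 0], [0, 0, -0.01]], [[0, 1.5, 0], [0, 0, -0.01]], [[0, 0, 0], [0, 0, 0]]]'

```text
t: 5.73
tool_pos: [0.5388, 0.0325, 0.4232]
orientation: [2.484, 1.92, -0.003]
force: [-1.2, -5.8, 2.3]
opening: 0.0136
gripper_force: 8.0
```

```bash
python3 - <<'E'
from h import *
br()
E
```

```text
t 5.73 tcp [0.5388 0.0325 0.4232] yx 1.316 yy -0.255 tilt [-0.    -0.002] q6 0.221 F [-1.2 -5.8  2.3] T [-1.12  0.26  0.03] op 0.0136 g 8.0
R 0.15121691984567992 th -1.826344537205674 Ftool [-5.9  0.3 -2.3]
```

Emit:
apply_moves --series '[[[0, 1.5, 0], [0, 0, -0.01]], [[0, 1.5, 0], [0, 0, -0.01]], [[0, 0, 0], [0, 0, 0]]]'

```text
t: 5.98
tool_pos: [0.5414, 0.0319, 0.4231]
orientation: [2.465, 1.946, -0.004]
force: [-4.2, -6.0, 4.3]
opening: 0.0136
gripper_force: 8.0
```

```bash
python3 - <<'E'
from h import *
br()
E
```

```text
t 5.98 tcp [0.5414 0.0319 0.4231] yx 1.336 yy -0.234 tilt [-0.001 -0.002] q6 0.199 F [-4.2 -6.   4.3] T [-1.02  0.78  0.07] op 0.0136 g 8.0
R 0.15116324222044547 th -1.808582029759435 Ftool [-6.8 -2.7 -4.3]
```

Emit:
apply_moves --series '[[[0, 1, 0], [0, 0, 0]], [[0, 1, 0], [0, 0, 0]], [[0, 0, 0], [0, 0, 0]], [[0, 0, 0], [0, 0, 0]]]'

```text
t: 6.32
tool_pos: [0.5422, 0.0318, 0.423]
orientation: [-2.464, -1.945, 0.008]
force: [-14.9, -3.9, 7.9]
opening: 0.0138
gripper_force: 8.0
```

```bash
python3 - <<'E'
from h import *
br()
E
```

```text
t 6.32 tcp [0.5422 0.0318 0.423 ] yx 1.336 yy -0.235 tilt [-0.006 -0.001] q6 0.199 F [-14.9  -3.9   7.9] T [-0.78  2.56  0.12] op 0.0138 g 8.0
R 0.15110192601570943 th -1.8032605732732347 Ftool [ -7.3 -13.7  -7.9]
```

The force jumped to 13.7 N, so the bridge is on its hard stop. I'll release, lift and look at the wings.

Emit:
apply_moves --series '[[[0, -1, 0], [0, 0, 0]], [[0, 0, 0], [0, 0, 0]], [[0, 0, 0], [0, 0, 0]], [[0, 0, 0], [0, 0, 0]], [[0, 0, 0], [0, 0, 0]]]' --claw 0.4

```text
t: 6.73
tool_pos: [0.5427, 0.0326, 0.4229]
orientation: [-2.466, -1.947, -0.0]
force: [-0.7, -0.1, -0.0]
opening: 0.0366
gripper_force: 0.0
```

Emit:
apply_moves --series '[[[0, 0, -15], [0, 0, 0]], [[0, 0, -25], [0, 0, 0]], [[0, 0, -35], [0, 0, 0]], [[-30, 0, -25], [0, 0, 0]], [[-30, 0, 0], [0, 0, 0]], [[-30, 0, 0], [0, 0, 0]], [[-30, 0, 0], [0, 0, 0]], [[0, 0, 0], [0, 0, 0]]]'

```text
t: 7.4
tool_pos: [0.5139, -0.088, 0.5232]
orientation: [2.468, 1.941, -0.002]
force: [-0.4, -0.4, -0.2]
opening: 0.037
gripper_force: 0.0
```

```bash
python3 - <<'E'
from h import *
where()
b,_=snap('scene','s2');a,_=snap('top','t2')
A=cv2.resize(a[160:250,195:285],(450,450),interpolation=cv2.INTER_CUBIC)
B=cv2.resize(b[155:225,265:335],(350,350),interpolation=cv2.INTER_CUBIC)
C=np.zeros((450,800,3),np.uint8);C[:,:450]=A;C[:350,450:]=B;cv2.imwrite('pics/c2.png',C)
E
```

```text
t 7.4 tcp [ 0.5139 -0.088   0.5232] yx 1.333 yy -0.238 tilt [ 0.    -0.002] q6 -0.03 F [-0.4 -0.4 -0.2] T [-0.01  0.07  0.04] op 0.037 g 0.0
```

View pics/c2.png

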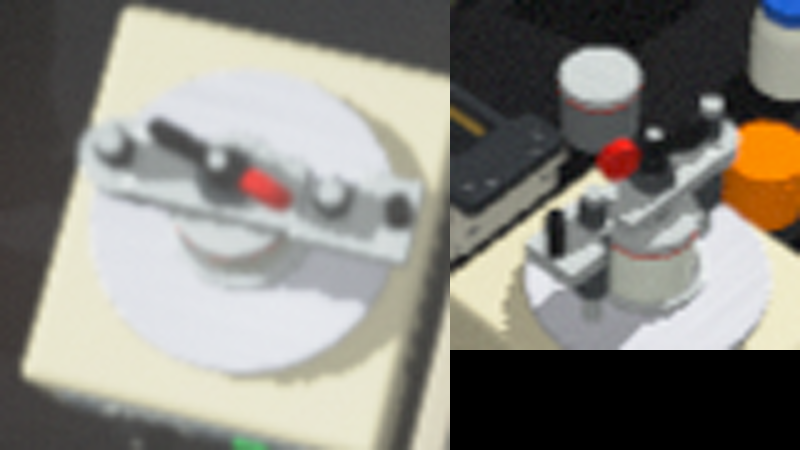

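The bridge is home, with the hook round the latch stud. In the top crop the wings run from black (154,127) to red (286,199), with the hub at (219,161).

```bash
python3 - <<'E'
from h import *
T=lambda U,V,z:atz('top',(U+.5)/5-.5+195,(V+.5)/5-.5+160,z)
r,k=T(286,199,.264),T(154,127,.264);v=r-k;print(r,k,np.linalg.norm(v),np.arctan2(v[1],v[0]),(r+k)/2,T(219,160,.275))
# PCA of red pixels from both sides
im=cv2.imread('pics/t2.png').astype(int);m=(im[:,:,2]>120)&(im[:,:,1]<90)&(im[:,:,0]<90);ys,xs=np.nonzero(m);s=(xs>195)&(xs<285)&(ys>160)&(ys<230);print(xs[s].mean(),ys[s].mean(),atz('top',xs[s].mean(),ys[s].mean(),.262))
w,V=np.linalg.eigh(np.cov(xs[s],ys[s]));print(V[:,1])
need([.5633,.1224,.50],-2.057)
E
```

```text
[0.54298612 0.08917385 0.264     ] [0.58143155 0.15596428 0.264     ] 0.07706498263014903 -2.0930910781992167 [0.56220883 0.12256907 0.264     ] [0.56091384 0.12172014 0.275     ]
246.6764705882353 197.35294117647058 [0.5489494  0.10223899 0.262     ]
[-0.89666976 -0.44270005]
t 7.5 tcp [ 0.5147 -0.085   0.5229] yx 1.334 yy -0.236 tilt [0. 0.] q6 -0.026 F [ 0.   0.6 -0.7] T [-0.08  0.1   0.02] op 0.0369 g 0.0
shift mm [213.   -1.3  23. ]
turn z -2.891781051090513
```

The wing line is at −2.06 rad. I'll grip with tool x along it at q6 ≈ −2.5, so the full stroke of about 5 rad is available in one grip.

Emit:
apply_moves --series '[[[30.5, 0, 0], [0, 0, 0]], [[30.5, 0, 0], [0, 0, 0]], [[30.5, 0, 0], [0, 0, 0]], [[30.5, 0, 0], [0, 0, 0]], [[30.5, 0, 0], [0, 0, 0]], [[30.5, 0, 0], [0, 0, 0]], [[30, -1, 0], [0, 0, 0]], [[0, 0, 0], [0, 0, -0.12]], [[0, 0, 0], [0, 0, -0.12]], [[0, 0, 0], [0, 0, -0.12]], [[0, 0, 0], [0, 0, -0.12]], [[0, 0, 0], [0, 0, -0.12]]]'

```text
t: 8.5
tool_pos: [0.563, 0.1251, 0.5227]
orientation: [-1.769, -2.595, -0.0]
force: [-0.4, 0.8, -0.1]
opening: 0.0372
gripper_force: 0.0
```

Emit:
apply_moves --series '[[[0, 0, 0], [0, 0, -0.12]], [[0, 0, 0], [0, 0, -0.12]], [[0, 0, 0], [0, 0, -0.12]], [[0, 0, 0], [0, 0, -0.12]], [[0, 0, 0], [0, 0, -0.12]], [[0, 0, 0], [0, 0, -0.12]], [[0, 0, 0], [0, 0, -0.12]], [[0, 0, 0], [0, 0, -0.12]], [[0, 0, 0], [0, 0, -0.12]], [[0, 0, 0], [0, 0, -0.12]], [[0, 0, 0], [0, 0, -0.12]], [[0, 0, 0], [0, 0, -0.12]]]'

```text
t: 9.5
tool_pos: [0.563, 0.1248, 0.5227]
orientation: [0.38, -3.118, -0.001]
force: [-0.7, 0.4, 0.4]
opening: 0.037
gripper_force: 0.0
```

Emit:
apply_moves --series '[[[0, 0, 10], [0, 0, -0.12]], [[0, 0, 10], [0, 0, -0.12]], [[0, 0, 10], [0, 0, -0.12]], [[0, 0, 10], [0, 0, -0.12]], [[0, 0, 0], [0, 0, -0.12]], [[0, 0, 0], [0, 0, -0.12]], [[0, 0, 0], [0, 0, 0]], [[0, 0, 0], [0, 0, 0]]]'

```text
t: 10.17
tool_pos: [0.5631, 0.1244, 0.4828]
orientation: [1.44, -2.792, -0.001]
force: [-0.6, -1.0, -0.3]
opening: 0.0373
gripper_force: 0.0
```

```bash
python3 - <<'E'
from h import *
need([.563,.1224,.43],-2.06)
E
```

```text
t 10.17 tcp [0.5631 0.1244 0.4828] yx -2.189 yy 2.523 tilt [-0.  0.] q6 -2.395 F [-0.6 -1.  -0.3] T [0.07 0.04 0.02] op 0.0373 g 0.0
shift mm [ 1.7 -1.1 52.8]
turn z -0.1289031159387828
```

Emit:
apply_moves --series '[[[1.7, -1.1, 0], [0, 0, -0.12]], [[0, 0, 15], [0, 0, 0]], [[0, 0, 15], [0, 0, 0]], [[0, 0, 13], [0, 0, 0]], [[0, 0, 10], [0, 0, 0]], [[0, 0, 0], [0, 0, 0]], [[0, 0, 0], [0, 0, 0]]]'

```text
t: 10.75
tool_pos: [0.5629, 0.1214, 0.4293]
orientation: [1.607, -2.698, -0.001]
force: [0.5, -0.8, 0.5]
opening: 0.0375
gripper_force: 0.0
```

Emit:
apply_moves --series '[[[0, 0, 0], [0, 0, 0]], [[0, 0, 0], [0, 0, 0]], [[0, 0, 0], [0, 0, 0]], [[0, 0, 0], [0, 0, 0]], [[0, 0, 0], [0, 0, 0]], [[0, 0, 0], [0, 0, 0]], [[0, 0, 0], [0, 0, 0]]]' --claw 0 --newtons 10

```text
t: 11.33
tool_pos: [0.5632, 0.1213, 0.4305]
orientation: [-1.608, 2.698, -0.0]
force: [-1.5, 0.2, 3.2]
opening: 0.0102
gripper_force: 9.8
```

```bash
python3 - <<'E'
from h import *
s,M=where();print('Ftool',(M.T@s['force']).round(1),'Ttool',(M.T@s['wrist_torque']).round(3))
b,_=snap('scene','s3');crop(b,255,130,345,230,6,'c3')
E
```

```text
t 11.33 tcp [0.5632 0.1213 0.4305] yx -2.066 yy 2.646 tilt [0.001 0.   ] q6 -2.523 F [-1.5  0.2  3.2] T [ 0.21  0.21 -0.1 ] op 0.0102 g 9.8
Ftool [ 0.5  1.4 -3.2] Ttool [-0.283 -0.091  0.098]
```

View pics/c3.png

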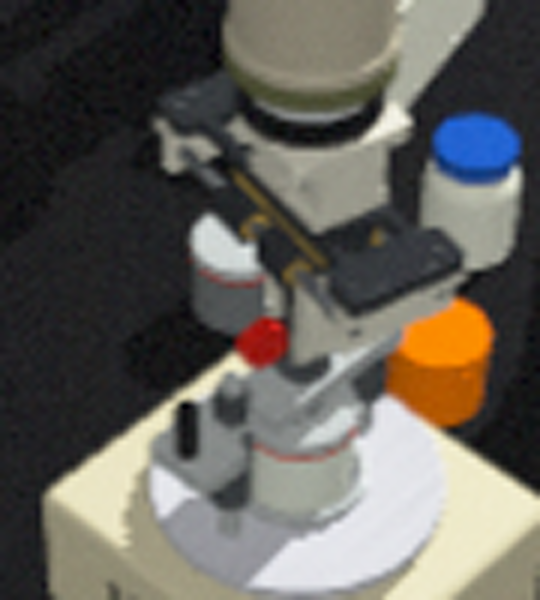

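The grip is on the web (10.2 mm opening). The shortest possible free travel is 1.18 rad, so I'll turn 1.0 rad clockwise and follow the thread down by 0.127 mm per 0.1 rad.

Emit:
apply_moves --series '[[[0, 0, 0], [0, 0, 0]], [[0, 0, 0], [0, 0, 0]], [[0, 0, 0.13], [0, 0, 0.1]], [[0, 0, 0.13], [0, 0, 0.1]], [[0, 0, 0.13], [0, 0, 0.1]], [[0, 0, 0.13], [0, 0, 0.1]], [[0, 0, 0.13], [0, 0, 0.1]]]' --newtons 50

```text
t: 11.97
tool_pos: [0.5625, 0.122, 0.4298]
orientation: [0.885, -3.014, -0.003]
force: [-8.4, 4.9, 8.5]
opening: 0.0094
gripper_force: 49.9
```

```bash
cat >> h.py <<'E'
def tq():
    s,M=where();print('Ftool',(M.T@s['force']).round(1),'Ttool',(M.T@s['wrist_torque']).round(3),'tau6',s['joint_torque'][5].round(3))
E
python3 -c "
from h import *
tq()"
```

```text
t 11.97 tcp [0.5625 0.122  0.4298] yx -2.57 yy 2.142 tilt [-0.001  0.002] q6 -2.018 F [-8.4  4.9  8.5] T [0.81 1.27 0.06] op 0.0094 g 49.9
Ftool [ 4.4  8.7 -8.5] Ttool [-1.368  0.636 -0.062] tau6 -2.41
```

Emit:
apply_moves --series '[[[0, 0, 0.13], [0, 0, 0.1]], [[0, 0, 0.13], [0, 0, 0.1]], [[0, 0, 0.13], [0, 0, 0.1]], [[0, 0, 0.13], [0, 0, 0.1]], [[0, 0, 0.13], [0, 0, 0.1]]]'

```text
t: 12.38
tool_pos: [0.5622, 0.1229, 0.4292]
orientation: [0.113, -3.138, -0.006]
force: [-9.0, 9.5, 8.0]
opening: 0.0099
gripper_force: 49.9
```

```bash
python3 -c "
from h import *
tq()"
```

```text
t 12.38 tcp [0.5622 0.1229 0.4292] yx -3.069 yy 1.643 tilt [-0.002  0.004] q6 -1.518 F [-9.   9.5  8. ] T [1.74 1.46 0.09] op 0.0099 g 49.9
Ftool [ 8.3 10.1 -7.9] Ttool [-1.841  1.328 -0.085] tau6 -2.402
```

The screw is free so far, at 0.085 N m. I'll relieve the small side load and continue in 0.2 rad steps.

Emit:
apply_moves --series '[[[0.9, 1.1, -0.4], [0, 0, 0]], [[0, 0, 0.13], [0, 0, 0.1]], [[0, 0, 0.13], [0, 0, 0.1]]]'

```text
t: 12.63
tool_pos: [0.5618, 0.1237, 0.429]
orientation: [-0.2, -3.135, -0.005]
force: [-2.4, 9.5, 3.8]
opening: 0.0098
gripper_force: 49.9
```

```bash
python3 -c "
from h import *
tq()"
```

```text
t 12.63 tcp [0.5618 0.1237 0.429 ] yx 3.014 yy 1.443 tilt [-0.     0.003] q6 -1.317 F [-2.4  9.5  3.8] T [1.47 0.31 0.09] op 0.0098 g 49.9
Ftool [ 3.6  9.2 -3.8] Ttool [-1.422  0.492 -0.085] tau6 -2.842
```

Emit:
apply_moves --series '[[[0, 0, 0.13], [0, 0, 0.1]], [[0, 0, 0.13], [0, 0, 0.1]]]'

```text
t: 12.8
tool_pos: [0.5619, 0.124, 0.4288]
orientation: [-0.512, -3.099, -0.006]
force: [-1.1, 10.7, 4.2]
opening: 0.0096
gripper_force: 49.9
```

```bash
python3 -c "
from h import *
tq()"
```

```text
t 12.8 tcp [0.5619 0.124  0.4288] yx 2.814 yy 1.243 tilt [0.    0.004] q6 -1.116 F [-1.1 10.7  4.2] T [1.83 0.18 0.14] op 0.0096 g 49.9
Ftool [ 4.5  9.8 -4.1] Ttool [-1.677  0.764 -0.142] tau6 -2.399
```

Emit:
apply_moves --series '[[[0.3, 0.9, -0.2], [0, 0, 0]], [[0, 0, 0.13], [0, 0, 0.1]], [[0, 0, 0.07], [0, 0, 0.05]]]'

```text
t: 13.05
tool_pos: [0.5621, 0.1246, 0.4286]
orientation: [-0.744, -3.052, -0.005]
force: [0.1, 8.5, 2.4]
opening: 0.0101
gripper_force: 49.9
```

```bash
python3 -c "
from h import *
tq()"
```

```text
t 13.05 tcp [0.5621 0.1246 0.4286] yx 2.663 yy 1.092 tilt [0.    0.003] q6 -0.964 F [0.1 8.5 2.4] T [ 1.36 -0.    0.12] op 0.0101 g 49.9
Ftool [ 3.8  7.6 -2.3] Ttool [-1.209  0.627 -0.12 ] tau6 -0.477
```

Emit:
apply_moves --series '[[[0, 0, 0.13], [0, 0, 0.1]], [[0, 0, 0.07], [0, 0, 0.05]]]'

```text
t: 13.22
tool_pos: [0.5622, 0.1249, 0.4284]
orientation: [-0.971, -2.988, -0.006]
force: [2.2, 10.4, 2.2]
opening: 0.0091
gripper_force: 49.9
```

```bash
python3 -c "
from h import *
tq()"
```

```text
t 13.22 tcp [0.5622 0.1249 0.4284] yx 2.513 yy 0.942 tilt [0.001 0.004] q6 -0.814 F [ 2.2 10.4  2.2] T [ 1.67 -0.25  0.1 ] op 0.0091 g 49.9
Ftool [ 4.3  9.8 -2.2] Ttool [-1.502  0.778 -0.103] tau6 -0.257
```

Still free at about 0.10 N m after 1.7 rad. I'll continue.

Emit:
apply_moves --series '[[[0.3, 0.8, 0.13], [0, 0, 0.1]], [[0, 0, 0.13], [0, 0, 0.1]]]'

```text
t: 13.38
tool_pos: [0.5625, 0.1254, 0.4282]
orientation: [1.264, 2.876, 0.005]
force: [2.9, 8.5, 1.2]
opening: 0.0095
gripper_force: 49.9
```

```bash
python3 -c "
from h import *
tq()"
```

```text
t 13.38 tcp [0.5625 0.1254 0.4282] yx 2.314 yy 0.743 tilt [0.001 0.003] q6 -0.613 F [2.9 8.5 1.2] T [ 1.41 -0.45  0.12] op 0.0095 g 49.9
Ftool [ 4.3  7.9 -1.2] Ttool [-1.285  0.737 -0.124] tau6 -2.601
```

Emit:
apply_moves --series '[[[0, 0.3, 0.13], [0, 0, 0.1]], [[0, 0, 0.07], [0, 0, 0.05]]]'

```text
t: 13.55
tool_pos: [0.5628, 0.1257, 0.4281]
orientation: [1.477, 2.773, 0.005]
force: [3.5, 9.5, 2.2]
opening: 0.0098
gripper_force: 50.0
```

```bash
python3 -c "
from h import *
tq()"
```

```text
t 13.55 tcp [0.5628 0.1257 0.4281] yx 2.163 yy 0.592 tilt [0.002 0.003] q6 -0.462 F [3.5 9.5 2.2] T [ 1.28 -0.4   0.25] op 0.0098 g 50.0
Ftool [ 5.9  8.3 -2.1] Ttool [-1.047  0.842 -0.249] tau6 0.083
```

The torque rose to 0.25 N m, so the foot has met the lid. I'll use finer steps now.

Emit:
apply_moves --series '[[[0, 0, 0.1], [0, 0, 0.08]], [[0, 0, 0.1], [0, 0, 0.08]]]'

```text
t: 13.72
tool_pos: [0.5628, 0.1259, 0.4281]
orientation: [-1.691, -2.648, -0.007]
force: [2.8, 10.2, 2.4]
opening: 0.0096
gripper_force: 50.1
```

```bash
python3 -c "
from h import *
tq()"
```

```text
t 13.72 tcp [0.5628 0.1259 0.4281] yx 2.005 yy 0.434 tilt [0.002 0.004] q6 -0.304 F [ 2.8 10.2  2.4] T [ 1.5  -0.4   0.29] op 0.0096 g 50.1
Ftool [ 8.   6.9 -2.3] Ttool [-0.993  1.197 -0.287] tau6 -1.784
```

Emit:
apply_moves --series '[[[0.3, 0.3, 0.1], [0, 0, 0.08]], [[0, 0, 0.1], [0, 0, 0.08]]]'

```text
t: 13.88
tool_pos: [0.563, 0.1262, 0.4281]
orientation: [-1.897, -2.504, -0.006]
force: [2.6, 8.2, 2.4]
opening: 0.0097
gripper_force: 50.3
```

```bash
python3 -c "
from h import *
tq()"
```

```text
t 13.88 tcp [0.563  0.1262 0.4281] yx 1.845 yy 0.274 tilt [0.002 0.003] q6 -0.143 F [2.6 8.2 2.4] T [ 1.34 -0.33  0.49] op 0.0097 g 50.3
Ftool [ 7.1  4.8 -2.3] Ttool [-0.68   1.198 -0.486] tau6 -1.52
```

0.49 N m, or about 50 N. I'll keep going towards 0.75.

Emit:
apply_moves --series '[[[0, 0, 0.1], [0, 0, 0.07]], [[0, 0, 0.1], [0, 0, 0.07]]]'

```text
t: 14.05
tool_pos: [0.563, 0.1263, 0.428]
orientation: [-2.067, -2.366, -0.007]
force: [1.3, 9.7, 3.7]
opening: 0.0098
gripper_force: 50.5
```

```bash
python3 -c "
from h import *
tq()"
```

```text
t 14.05 tcp [0.563  0.1263 0.428 ] yx 1.706 yy 0.135 tilt [0.002 0.004] q6 -0.004 F [1.3 9.7 3.7] T [ 1.43 -0.2   0.54] op 0.0098 g 50.5
Ftool [ 9.5  2.6 -3.6] Ttool [-0.393  1.389 -0.539] tau6 -1.119
```

Emit:
apply_moves --series '[[[0, 0, 0.1], [0, 0, 0.07]], [[0, 0, 0.1], [0, 0, 0.07]]]'

```text
t: 14.22
tool_pos: [0.563, 0.1264, 0.428]
orientation: [-2.226, -2.215, -0.007]
force: [1.5, 10.4, 5.0]
opening: 0.0096
gripper_force: 50.8
```

```bash
python3 -c "
from h import *
tq()"
```

```text
t 14.22 tcp [0.563  0.1264 0.428 ] yx 1.566 yy -0.005 tilt [0.003 0.004] q6 0.136 F [ 1.5 10.4  5. ] T [ 1.51 -0.19  0.75] op 0.0096 g 50.8
Ftool [10.4  1.4 -5. ] Ttool [-0.177  1.517 -0.745] tau6 -1.06
```

0.745 N m while turning, about 0.75 rad past first touch: hand-tight. I'll release and withdraw.

Emit:
apply_moves --series '[[[0, 0, 0], [0, 0, 0]], [[0, 0, 0], [0, 0, 0]], [[0, 0, 0], [0, 0, 0]], [[0, 0, 0], [0, 0, 0]], [[0, 0, 0], [0, 0, 0]]]' --claw 0.45

```text
t: 14.63
tool_pos: [0.5627, 0.1244, 0.4266]
orientation: [-2.225, -2.217, 0.001]
force: [0.8, -0.1, -0.6]
opening: 0.0381
gripper_force: 0.0
```

Emit:
apply_moves --series '[[[0, 0, -10], [0, 0, 0]], [[0, 0, -20], [0, 0, 0]], [[0, 0, -35], [0, 0, 0]], [[0, 0, -35], [0, 0, 0]], [[-30, 0, 0], [0, 0, 0]], [[-30, 0, 0], [0, 0, 0]], [[-30, 0, 0], [0, 0, 0]], [[-30, 0, 0], [0, 0, 0]], [[-30, 0, 0], [0, 0, 0]], [[-30, 0, 0], [0, 0, 0]], [[-30, 0, 0], [0, 0, 0]], [[0, 0, 0], [0, 0, 0]]]'

```text
t: 15.63
tool_pos: [0.5614, -0.0899, 0.5276]
orientation: [2.23, 2.211, -0.002]
force: [-0.4, 1.1, -0.3]
opening: 0.0419
gripper_force: 0.0
```

```bash
python3 - <<'E'
from h import *
where()
b,_=snap('scene','s4');a,_=snap('top','t4')
A=cv2.resize(a[160:250,195:285],(450,450),interpolation=cv2.INTER_CUBIC)
B=cv2.resize(b[155:225,265:335],(350,350),interpolation=cv2.INTER_CUBIC)
C=np.zeros((450,800,3),np.uint8);C[:,:450]=A;C[:350,450:]=B;cv2.imwrite('pics/c4.png',C)
E
```

```text
t 15.63 tcp [ 0.5614 -0.0899  0.5276] yx 1.563 yy -0.008 tilt [-0.    -0.002] q6 -0.24 F [-0.4  1.1 -0.3] T [-0.05  0.08 -0.01] op 0.0419 g 0.0
```

View pics/c4.png

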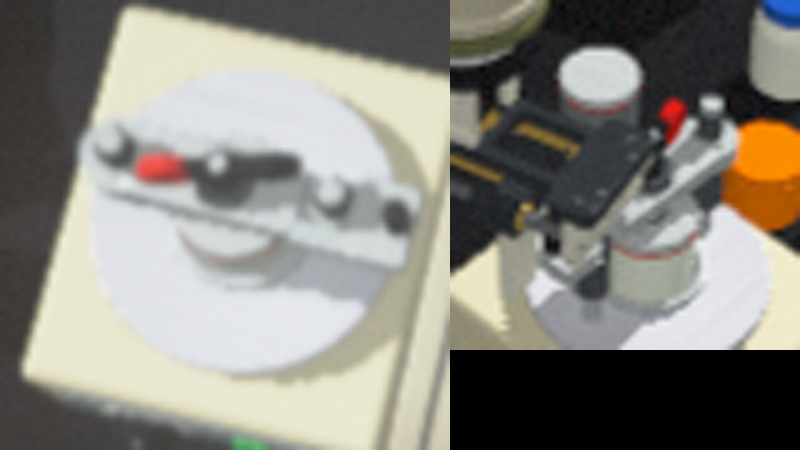

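The bridge is home (hook round the latch stud at (330,197)). The red wing now points to (160,167), which matches the tool's turn of 2.65 rad, so the grip did not slip. The robot is clear, so I'll hand in.

```bash
python3 -c "
from plant import robot
print(robot.close_job())"
```

```text
the job is handed in; nothing more can be done
None
```

The job is handed in: the bridge is home on its stop, the screw was turned down to about 0.75 N m (an estimated 85 N on the jar), and the robot is clear of everything; the verdict was not shown.

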